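Lever open the case and fetch the vice pad

TASK

The grey steel case is stuck shut: with the flat opening knife from the rubber mat, lever its lid up through the notch in the front, keeping your hand off the lid until the knife has lifted it well clear, and swing it right back until it stands open, upright or beyond. Lay the knife flat back on the mat, take the rubber vice pad out of the case and stand it upright in the shallow metal tray, leaving the lid open and the glue tube in the case. Do not move the case's neighbours on the bench: the hex keys and the tape measure.

Things in the scene. Friction and masses are not known exactly. Their poses are not given: they have to be found in the camera images.
- case: Low grey sheet-steel case fixed to the bench, 150 deep (x) x 220 wide (y) x 67 high with lid; origin at the centre of its underside, x from the front (notched) side to the hinge side. Walls 4 thick and 62 high, floor 5 thick. The front wall has a notch in its middle, 40 wide and 14 high, just under the lid (heights 48 to 62).
- case_lid (a joint): Lid of the case, a plate 150 x 220 x 5 lying flush on the walls, without a handle; angle in rad, 0 shut, grows as the front edge rises, stop at 1.75. The hinge is stiff (0.3 N m): the lid stays where it is left.
- lid_edge (a point): Middle of the lower front edge of the lid, 150 mm from the hinge line; moves with the lid.
- notch (a point): Centre of the notch in the outer face of the front wall, 55 mm above the bench; axes as the case.
- lid_hinge (a point): Middle of the hinge line, 62 mm above the bench; axes as the case, the hinge runs along y.
- knife: Flat opening knife lying on the mat: wooden handle 100 x 24 x 20 high (x -50 to 50), brass collar, thin straight steel blade 20 wide and 3 thick from x 59 narrowing to 17 wide at the tip at x 135, at mid height of the handle (10 above its underside). Origin at the centre of the handle's underside; x points to the blade tip. 140 g.
- knife_mid (a point): Middle of the whole knife's length, x 42.5 from the knife's origin, at the height of the blade.
- knife_tip (a point): Tip of the blade.
- mat: Black rubber mat fixed to the bench, 230 (x) x 96 (y) x 4; origin at the centre of its underside.
- pad: Black rubber vice pad with a groove along its top, 38 (x) x 50 (y) x 32 high, about 90 g, standing in one half of the case; origin at the centre of its underside.
- tube: Yellow glue tube 34 x 112 x 20 lying in the other half of the case, along the case's x; origin at the centre of its underside. Leave it in the case.
- tray: Shallow aluminium tray fixed to the bench, 115 (x) x 125 (y) x 14 high outside, walls and floor 3; origin at the centre of its underside.
- hex_keys: Red hex key holder 31 x 86 x 22, bystander; origin at the centre of its underside.
- measure: Black and orange tape measure 32 x 82 x 66, bystander; origin at the centre of its underside.

How it is judged:
On the way, in this order (a step that is already met when the one before it is completed fails the run):
1. the knife has levered the lid up: the blade still bears on it and the lid is raised by more than 0.35 rad (value of joint case_lid above 0.35 rad and contact force between knife and case_lid_c0 above 0.2 N), for 0.1 s.
2. the lid stands open, at more than 1.45 rad (value of joint case_lid above 1.45 rad), for 0.2 s.
At the end, for the whole second after the job is handed in: Lid open past 1.45 rad. Knife flat and at rest on the mat, handle underside down, its middle within 100 mm along and 50 mm across of the mat's centre. Pad upright at rest on the tray floor, inside the walls (tilts under 0.15 rad). Glue tube still inside the case (value of joint case_lid above 1.45 rad and x of knife_mid in the frame of mat between -0.1 and 0.1 m and y of knife_mid in the frame of mat between -0.05 and 0.05 m and z of knife_mid in the frame of mat below 0.022 m and angle between each of knife, pad's own z axis and vertical below 0.15 rad and linear speed of each of knife, pad below 0.02 m/s and x of pad in the frame of tray between -0.043 and 0.043 m and y of pad in the frame of tray between -0.048 and 0.048 m and z of pad in the frame of tray below 0.01 m and x of tube in the frame of case between -0.07 and 0.07 m and y of tube in the frame of case between -0.105 and 0.105 m and z of tube in the frame of case below 0.04 m); the robot touches nothing.
It fails at once if the hand or fingers press on the lid (over 1 N) while it is open less than 0.3 rad (value of joint case_lid below 0.3 rad and contact force between any of the fingers, the arm and case_lid_c0 above 1 N).
It fails at once if a bystander (hex keys or tape measure) is moved by more than 30 mm (distance of any of hex_keys, measure from where it was at the start of the episode above 0.03 m).
It also fails if it takes over 67 s, if anything falls off the work surface, if the arm or the gripper's body presses on something with over 40 N, if the wrist force passes 120 N, or if a joint passes its speed limit or range.

ROBOT

A 6-joint arm with a two-finger parallel gripper is mounted at the origin on a cart in front of the work surface, level with it; the furniture and walls round the work are solid. World frame = base frame: x ahead of the robot, y to its left, z up, the work surface at z = 0. Lengths are in m, angles in rad, forces in N, time in s.
With the tool pointing down it reaches from about 0.35 to 0.775 m from the base axis. Payload 7.3 kg.
Tool frame: the origin (TCP) lies on the centre line of the jaws, within the pads' length; the fingertips stand tip_reach ahead of it and the grasp point (between the pads) lies 6 mm ahead of it (tip_reach is the distance from the TCP to the fingertips, in m); x points along the fingers, y is the direction in which the jaws open and shut, and the axes are right-handed (so a half turn about x gives the same grasp; the last joint's range is limited). The gripper opens to 92 mm and grips with 3 to 60 N. Pads are 19 mm wide; open, the fingers measure 130 mm over their backs; the gripper's body (75 mm by 190 mm) begins 47 mm behind the grasp point.
Start: joints at [1.117, 0.342, 1.524, -0, 1.275, -0.146], TCP at [0.159, 0.5, 0.252] pointing down, gripper open.
Joint ranges: [-2.53, 2.53], [-0.77, 2.02], [0.04, 2.7], [-1, 4.14], [0.28, 2.66], [-3.11, 3.11]. Speed limits (rad/s): [2.57, 2.57, 3.14, 3.14, 3.14, 3.14].

INTERFACE

Orientations are given as [roll, pitch, yaw] about the fixed x, y, z axes, in that order (R = Rz(yaw) Ry(pitch) Rx(roll)).
In Python, from cell import observe, read_camera, get_calibration, hand_in, tip_reach gives the robot as it stands. The module is installed in compiled form; this text tells all that it offers.
- The arm moves only by the shell command python3 -m crank 'ROWS' [FORCE]. ROWS is JSON, a list of rows, each an object of numbers: "fingers": the opening, from -1 (shut) to 1 (fully open); "tx", "ty", "tz": the shift along the tool's x, y, z in units of 40 mm (1.0 is 40 mm); "roll": the turn about the tool's x in units of 10 degrees (1.0 is 10 degrees). In form: [{"fingers": .., "tx": .., "ty": .., "tz": .., "roll": ..}, ...]. A call has exactly 8 rows; each row is the pose to reach, as a shift and turn from the pose commanded when the call began, along the tool's axes at that moment; what a row does not reach only later rows make up. A row lasts 1/8 s, in which the tool goes at most 62.5 mm and 10.7 degrees, less where a joint would pass 70% of its speed; a pose out of reach is approached as far as the arm can. A call with a gripper value outside its range is refused whole. The fingers move at their own pace and stop on an object; FORCE is the grip in N (left out, the last holds). Time passes only in rows, so rows that repeat a pose let the fingers close, or fill a call up. It gives the time, the measured TCP pose, the force and the opening at its end, in the units of the state.
- observe(): the state, without advancing time (a new reading comes with each control period).
- read_camera(name): name is "side" or "top"; returns (picture, depth): 480x640x3 uint8, red, green, blue; 480x640 float32, m along the optical axis (not along the pixel's ray), 0 where there is no reading.
- get_calibration(name): a dict with "vertical_fov" (degrees; the focal length in pixels is half the picture's height over the tangent of half this angle, whatever the lens; pixels are square), "cx", "cy" (the principal point, pixels), "dist_coeffs" ([k1, k2, p1, p2, k3] as OpenCV has them; the pictures are not rectified), "pose" (4x4, takes a point from camera to world coordinates). Camera axes: x right, y down, z forward; pixel columns grow to the right and rows downward; lengths in m; the calibration is good to about 2 mm. A picture is of the moment at which its call begins. get_calibration takes no time and is no camera call.
- hand_in(): hands the job in, once; it reports no verdict.
The state is a dict: "time": time; "qpos": joint angles; "qvel": joint speeds; "joint_efforts": joint torques, N m; "tool_pos": TCP position; "tool_rot": TCP orientation; "contact_force": force on the tool from outside, world axes, zero at the start; "torque": the same for the moment, N m; "opening": finger opening in m.
Only numpy, scipy, OpenCV 4.12 (cv2) and the standard library are available. Lean on these libraries where they do the work, as an engineer would, in place of code of your own. Each camera call takes 0.05 s, during which the arm holds its last target. There are 200 camera calls.

## Working session

There is one attempt and no reset: what is moved stays moved. The work goes in short steps, Python scripts to look and compute and a shell command to move; the robot and the scene stay as the last step left them, time stands still between calls to the robot, and variables do not carry over. Pictures are saved under pics/ and viewed, about 8 in all and at most 12, crops included, and the job is handed in when it is done.

```bash
mkdir -p pics; cat > h.py <<'E'
import numpy as np, cv2
from cell import *
from scipy.spatial.transform import Rotation as R
def K(n):
    c=get_calibration(n); f=240/np.tan(np.radians(c["vertical_fov"])/2)
    return np.array([[f,0,c["cx"]],[0,f,c["cy"]],[0,0,1]]),np.array(c["dist_coeffs"]),np.array(c["pose"])
def cloud(n,depth):
    k,d,P=K(n); u,v=np.meshgrid(np.arange(640.),np.arange(480.))
    p=cv2.undistortPoints(np.stack([u,v],-1).reshape(-1,1,2),k,d).reshape(480,640,2)
    X=np.dstack([p*depth[...,None],depth]); W=X@P[:3,:3].T+P[:3,3]; W[depth==0]=np.nan; return W
def snap(tag):
    for n in ("top","side"):
        im,d=read_camera(n); np.savez(f"pics/{tag}_{n}.npz",im=im,W=cloud(n,d)); cv2.imwrite(f"pics/{tag}_{n}.png",im[...,::-1])
E
python3 - <<'E'
from h import *
snap("a"); s=observe(); print(s["tool_pos"],s["tool_rot"],s["opening"],s["time"],tip_reach)
for n in("top","side"): print(K(n)[2].round(3))
E
```

```text
[0.15890964 0.50004937 0.25113339] [-1.72520595  1.56948378 -2.03301141] 0.09183288326424151 0.1 0.025
[[-0.011 -0.997  0.08   0.451]
 [-1.     0.011 -0.006  0.144]
 [ 0.005 -0.08  -0.997  1.159]
 [ 0.     0.     0.     1.   ]]
[[ 0.961 -0.148  0.235  0.259]
 [-0.276 -0.445  0.852 -0.816]
 [-0.022 -0.883 -0.468  0.626]
 [ 0.     0.     0.     1.   ]]
```

View pics/a_top.png

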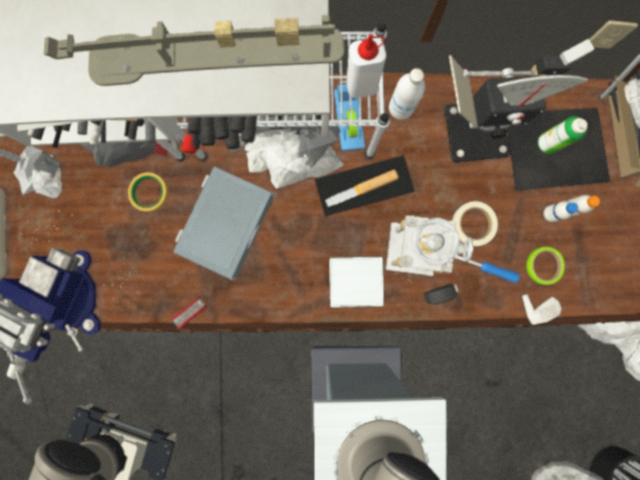

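View pics/a_side.png

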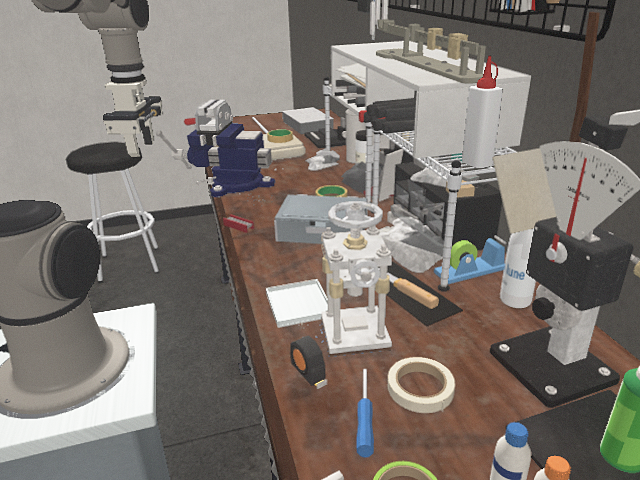

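The top view shows the lid at (223,222), the knife on the mat at (365,187) with its blade to the left, the tray at (356,282), the hex keys at (189,313) and the tape measure at (441,293). I need enlarged crops and the points in world coordinates.

```bash
python3 - <<'E'
from h import *
t=np.load("pics/a_top.npz"); s=np.load("pics/a_side.npz")
c=t["im"][155:335,160:420,::-1]; cv2.imwrite("pics/a_c.png",cv2.resize(c,None,fx=3,fy=3,interpolation=cv2.INTER_CUBIC))
c=s["im"][180:330,210:470,::-1]; cv2.imwrite("pics/a_d.png",cv2.resize(c,None,fx=3,fy=3,interpolation=cv2.INTER_CUBIC))
W=t["W"]
for q in [(223,222),(365,187),(340,197),(380,182),(356,282),(189,313),(441,293)]: print(q,W[q[1],q[0]].round(4))
# lid
m=(abs(W[...,2]-.067)<.006); m[:, :160]=0; m[:,290:]=0; m[:150]=0
n,l,st,ce=cv2.connectedComponentsWithStats(m.astype(np.uint8)); i=l[222,223]; p=W[l==i][:,:2]
r=cv2.minAreaRect(p.astype(np.float32)); print("lid",r,cv2.boxPoints(r),W[l==i][:,2].mean())
E
```

```text
(223, 222) [0.5785 0.363  0.0694]
(365, 187) [0.665  0.0311 0.022 ]
(340, 197) [0.6416 0.0915 0.0199]
(380, 182) [ 0.6765 -0.0052  0.0244]
(356, 282) [0.4376 0.0552 0.0037]
(189, 313) [0.3677 0.4541 0.0209]
(441, 293) [ 0.4102 -0.1347  0.0664]
lid ((0.5811764001846313, 0.36915919184684753), (0.15779410302639008, 0.2221856713294983), 64.61932373046875) [[0.44698858 0.34549505]
 [0.6477289  0.25025952]
 [0.7153642  0.39282334]
 [0.5146239  0.48805887]] 0.06849536568903965
```

View pics/a_c.png

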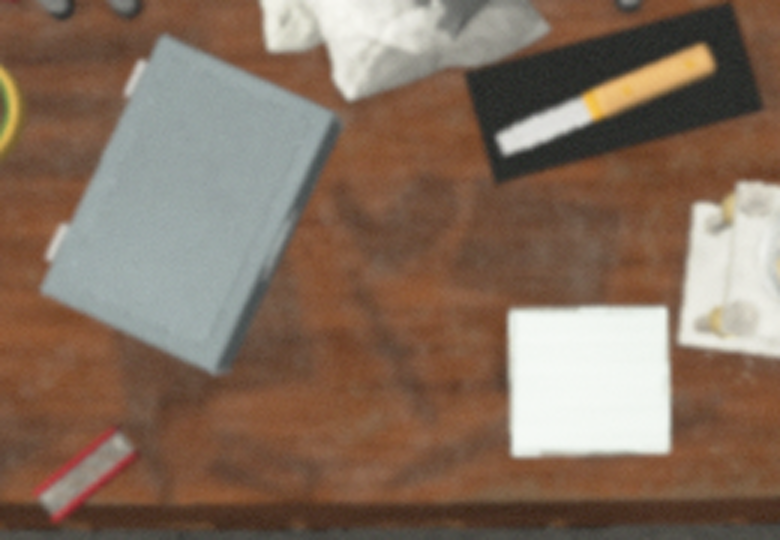

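View pics/a_d.png

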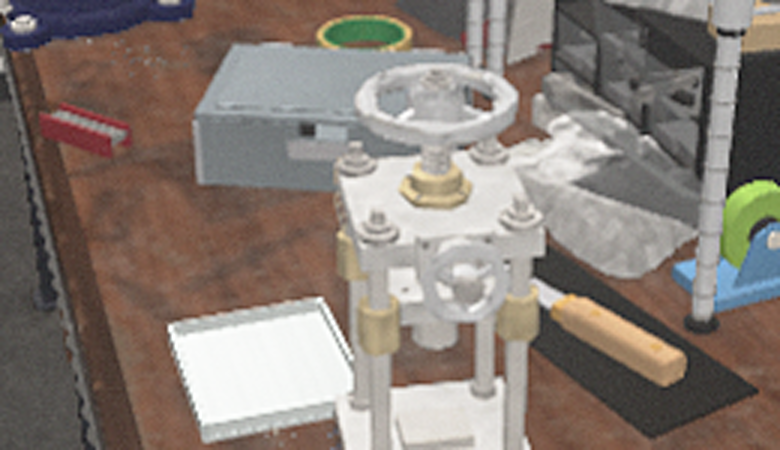

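The crops show the notch on the case's right-hand long side, facing about -y, at side-crop px (320,128), with the hinges on the left. The knife's tip is at top-crop (500,148) and its handle ends at (712,55). Next I'll compute the poses from the corners, plus the clearances around them.

```bash
cat >> h.py <<'E'
def ray(n,uv,z):
    k,d,P=K(n); q=cv2.undistortPoints(np.array(uv,float).reshape(-1,1,2),k,d).reshape(-1,2)
    r=np.c_[q,np.ones(len(q))]@P[:3,:3].T; return P[:3,3]+r*((z-P[2,3])/r[:,2])[:,None]
def rel(target,yaw=None):
    """shift in tool units (40mm) from the present pose to a world TCP target"""
    s=observe(); M=R.from_euler("xyz",s["tool_rot"]).as_matrix(); o=dict(now=s["tool_pos"].round(4) if hasattr(s["tool_pos"],"round") else s["tool_pos"])
    print("t=%.2f"%s["time"],"now",np.round(s["tool_pos"],4),"jaw yaw deg %.1f"%np.degrees(np.arctan2(M[1,1],M[0,1])),"tilt",M[:,0].round(4),"open %.4f"%s["opening"],"F",np.round(s["contact_force"],1))
    print(" shift tx,ty,tz:",(M.T@(np.array(target)-s["tool_pos"])/.04).round(3))
    if yaw is not None:
        a=np.arctan2(M[1,1],M[0,1]); d=(np.radians(yaw)-a+np.pi/2)%np.pi-np.pi/2
        print(" roll units:",-np.degrees(d)/10,"(turn of yaw",np.degrees(d),") or other way",-(np.degrees(d)-180*np.sign(d))/10,"q6",s["qpos"][5])
E
python3 - <<'E'
from h import *
f=lambda L:[(160+x/3,155+y/3) for x,y in L]
print("lid far/near corners",ray("top",f([(165,37),(340,118),(222,372),(42,292)]),.067)[:,:2].round(4).tolist())
print("side-lid front corners", ray("side",[(210+195/3,180+117/3)],.067).round(4))
print("notch side",ray("side",[(210+307/3,180+128/3),(210+300/3,180+125/3)],.055).round(4))
print("mat",ray("top",f([(467,75),(730,5),(762,107),(497,183)]),.004)[:,:2].round(4).tolist())
print("tray",ray("top",f([(508,308),(668,306),(671,455),(512,457)]),.014)[:,:2].round(4).tolist())
t=np.load("pics/a_top.npz"); im=t["im"].astype(int); W=t["W"]
kn=np.zeros(im.shape[:2],bool); kn[165:212,322:402]=1; kn&=im[...,0]>110
ys,xs=np.nonzero(kn); p=ray("top",np.c_[xs,ys],.02)[:,:2]; c=p.mean(0); v=np.linalg.svd(p-c)[2][0]; v*=np.sign(v[1]); e=(p-c)@v
print("knife dir",np.degrees(np.arctan2(v[1],v[0])),"ends",c+e.min()*v,c+e.max()*v,"len",np.ptp(e))
for x0,y0 in [(xx,yy) for xx in np.arange(.5,.84,.04) for yy in (0,)]:
    print("x%.2f"%x0,[ (lambda q:int(1000*np.nanmax(q)) if len(q) else -1)(W[...,2][(abs(W[...,0]-x0)<.02)&(abs(W[...,1]-y)<.02)]) for y in np.arange(.56,-.13,-.04)])
rel([.65,.05,.2])
E
```

```text
lid far/near corners [[0.7073, 0.3836], [0.6416, 0.2472], [0.4479, 0.3377], [0.51, 0.4774]]
side-lid front corners [[0.4486 0.3371 0.067 ]]
notch side [[0.5376 0.3112 0.055 ]
 [0.5335 0.3186 0.055 ]]
mat [[0.6869, 0.1496], [0.7439, -0.0674], [0.6585, -0.0912], [0.5979, 0.1263]]
tray [[0.4964, 0.1189], [0.4965, -0.0089], [0.3782, -0.0091], [0.3784, 0.1171]]
knife dir 75.69552782159434 ends [ 0.63488301 -0.06210081] [0.6870168 0.1423615] len 0.21100418607440385
x0.50 [6, 6, 71, 73, 74, 74, 73, 7, 7, 5, 5, 19, 19, 19, 27, 265, 279, 266]
x0.54 [6, 7, 71, 74, 74, 74, 75, 71, 7, 7, 6, 6, 7, 5, 6, 265, 276, 265]
x0.58 [5, 5, 67, 75, 76, 76, 75, 72, 5, 6, 7, 7, 6, 5, 7, 217, 254, 202]
x0.62 [28, 28, 5, 71, 74, 75, 74, 74, 70, 5, 6, 19, 20, 10, 9, 8, 6, 7]
x0.66 [6, 29, 7, 65, 74, 75, 74, 72, 69, 27, 8, 20, 22, 28, 32, 25, 12, 6]
x0.70 [413, 413, 412, 414, 413, 413, 413, 413, 414, 413, 413, 413, 11, 23, 31, 29, 9, 6]
x0.74 [413, 414, 414, 414, 414, 414, 414, 414, 414, 413, 414, 413, 265, 290, 292, 10, 9, 343]
x0.78 [491, 490, 427, 429, 485, 484, 426, 428, 425, 427, 426, 424, 412, 413, 266, 6, 7, 343]
x0.82 [492, 491, 483, 483, 495, 495, 483, 496, 484, 492, 493, 483, 468, 468, 265, 118, 343, 343]
t=0.10 now [0.1589 0.5    0.2511] jaw yaw deg 72.4 tilt [-6.0e-04 -1.2e-03 -1.0e+00] open 0.0918 F [-0.8 -0.5  0. ]
 shift tx,ty,tz: [ 1.284 -7.001 15.109]
```

```bash
python3 - <<'E'
from h import *
f=lambda L:[(160+x/3,155+y/3) for x,y in L]
tip=ray("top",f([(499,146)]),.0155)[0]; tail=ray("top",f([(713,57)]),.02)[0]; collar=ray("top",f([(590,106)]),.02)[0]
v=tip-tail; v[2]=0; L=np.linalg.norm(v); v/=L
print("tip",tip,"tail",tail,"L",L,"yaw",np.degrees(np.arctan2(v[1],v[0])),"collar x",(collar-tail)@v-.05)
o=(tail+tip)/2-v*.0425; g=o+v*.038; print("origin",o,"grip",g)
print("pole base",ray("side",[(445,288)],.0).round(3),"top",ray("top",[(371,152)],.0).round(3))
s=np.load("pics/a_side.npz")["W"]
for q in [(447,270),(448,240),(450,200),(452,185),(446,282)]: print(q,s[q[1],q[0]-3:q[0]+4,:].round(3)[[1,3,5]].tolist())
t=np.load("pics/a_top.npz")["W"]
m=(t[...,0]>.66)&(t[...,0]<.80)&(t[...,1]>-.1)&(t[...,1]<.13)&(t[...,2]>.05)&(t[...,2]<.4)
print(np.nanmin(t[m],0),np.nanmax(t[m],0)); q=t[m]; i=np.argsort(q[:,0])[:300:20]; print(q[i].round(3).tolist())
rel([g[0],g[1],.2],np.degrees(np.arctan2(v[1],v[0]))+90)
E
```

```text
tip [0.62637219 0.12446658 0.0155    ] tail [ 0.69684282 -0.04926641  0.02      ] L 0.18748136412716165 yaw 112.07875581675052 collar x 0.0578561345174044
origin [ 0.67758244 -0.00178331  0.01775   ] grip [0.66329897 0.03343008 0.01775   ]
pole base [[0.755 0.019 0.   ]] top [[0.757 0.012 0.   ]]
(447, 270) [[0.746, 0.01, 0.053], [0.751, 0.011, 0.051], [0.789, 0.067, 0.011]]
(448, 240) [[0.744, 0.014, 0.122], [0.748, 0.015, 0.121], [0.751, 0.012, 0.122]]
(450, 200) [[0.745, 0.024, 0.207], [0.745, 0.018, 0.209], [0.745, 0.009, 0.213]]
(452, 185) [[0.74, 0.015, 0.243], [0.742, 0.01, 0.244], [0.745, 0.008, 0.245]]
(446, 282) [[0.747, 0.011, 0.022], [0.752, 0.012, 0.02], [0.768, 0.03, 0.006]]
[0.71378319 0.00580644 0.05004502] [0.79999243 0.12998839 0.39956651]
[[0.714, 0.127, 0.314], [0.715, 0.126, 0.362], [0.716, 0.129, 0.349], [0.716, 0.125, 0.388], [0.737, 0.017, 0.243], [0.739, 0.026, 0.25], [0.741, 0.018, 0.282], [0.742, 0.02, 0.208], [0.743, 0.018, 0.192], [0.743, 0.013, 0.183], [0.743, 0.01, 0.159], [0.744, 0.018, 0.094], [0.744, 0.014, 0.207], [0.745, 0.023, 0.276], [0.745, 0.021, 0.138]]
t=0.10 now [0.1589 0.5    0.2511] jaw yaw deg 72.4 tilt [-6.0e-04 -1.2e-03 -1.0e+00] open 0.0918 F [-0.8 -0.5  0. ]
 shift tx,ty,tz: [ 1.285 -7.295 15.552]
 roll units: 5.028529841623986 (turn of yaw -50.28529841623986 ) or other way -12.971470158376013 q6 -0.14602790250029202
```

```bash
python3 - <<'E'
from h import *
t=np.load("pics/a_top.npz")["W"]; s=np.load("pics/a_side.npz")["W"]
for nm,w in(("top",t),("side",s)):
  for y in np.arange(.05,.56,.05):
    r=[]
    for z0,z1 in((.04,.1),(.1,.2),(.2,.3),(.3,.39),(.39,.5)):
      q=w[(abs(w[...,1]-y)<.025)&(w[...,2]>z0)&(w[...,2]<z1)&(w[...,0]>.5)]
      q=q[(q[:,0]>.69)|(q[:,2]>.09)]
      r.append(round(float(np.percentile(q[:,0],1)),3) if len(q)>8 else None)
    print(nm,"y%.2f min x by height"%y,r)
E
```

```text
top y0.05 min x by height [0.754, 0.968, 0.742, 0.794, 0.795]
top y0.10 min x by height [0.758, 0.969, 0.747, 0.757, 0.739]
top y0.15 min x by height [0.711, 0.767, 0.716, 0.714, 0.715]
top y0.20 min x by height [0.697, 0.771, 0.747, None, 0.715]
top y0.25 min x by height [0.705, 0.786, 0.703, 0.704, 0.716]
top y0.30 min x by height [0.751, None, 0.69, 0.695, 0.715]
top y0.35 min x by height [0.69, None, 0.684, 0.692, 0.716]
top y0.40 min x by height [0.69, 0.744, 0.685, 0.686, 0.715]
top y0.45 min x by height [0.743, 0.742, 0.715, 0.7, 0.715]
top y0.50 min x by height [0.744, 0.742, 0.712, 0.71, 0.715]
top y0.55 min x by height [None, None, 0.711, 0.703, 0.716]
side y0.05 min x by height [0.783, None, 0.747, 0.793, 0.796]
side y0.10 min x by height [0.758, None, 0.718, 0.717, 0.722]
side y0.15 min x by height [0.717, 0.772, 0.715, 0.715, 0.714]
side y0.20 min x by height [0.698, 0.771, 0.747, None, 0.715]
side y0.25 min x by height [0.703, 0.788, 0.704, 0.708, 0.714]
side y0.30 min x by height [0.754, 0.786, 0.692, 0.699, 0.715]
side y0.35 min x by height [0.694, 0.798, 0.685, 0.692, 0.715]
side y0.40 min x by height [0.691, 0.744, 0.684, 0.696, 0.715]
side y0.45 min x by height [0.743, 0.742, 0.716, 0.7, 0.715]
side y0.50 min x by height [0.743, 0.743, 0.712, 0.712, 0.715]
side y0.55 min x by height [0.792, 0.831, 0.704, 0.703, 0.715]
```

```bash
python3 -m crank '[{"fingers":1,"ty":-1,"tz":1.2,"roll":0.6},{"fingers":1,"ty":-2,"tz":2.5,"roll":1.2},{"fingers":1,"ty":-3,"tz":4,"roll":1.9},{"fingers":1,"ty":-4,"tz":5.5,"roll":2.6},{"fingers":1,"ty":-4.9,"tz":7,"roll":3.3},{"fingers":1,"ty":-5.5,"tz":8.3,"roll":4},{"fingers":1,"ty":-6,"tz":9.5,"roll":4.6},{"fingers":1,"ty":-6.3,"tz":10.5,"roll":5}]' 60
python3 -c "
from h import *
rel([.6605,.041,.1],22)"
```

```text
t=0.10 now [0.1589 0.5    0.2511] jaw yaw deg 72.4 tilt [-6.0e-04 -1.2e-03 -1.0e+00] open 0.0918 F [-0.8 -0.5  0. ]
 shift tx,ty,tz: [ 3.784 -7.133 15.428]
 roll units: 5.036405423299039 (turn of yaw -50.36405423299039 ) or other way -12.963594576700961 q6 -0.14602790250029202invalid input at $[0]: expected keys fingers, tx, ty, tz, roll
```

```bash
python3 -m crank '[{"fingers":1,"tx":0,"ty":-0.6,"tz":1.3,"roll":0.6},{"fingers":1,"tx":0,"ty":-1.2,"tz":2.6,"roll":1.2},{"fingers":1,"tx":0,"ty":-1.8,"tz":3.9,"roll":1.9},{"fingers":1,"tx":0,"ty":-2.4,"tz":5.2,"roll":2.6},{"fingers":1,"tx":0,"ty":-3,"tz":6.5,"roll":3.3},{"fingers":1,"tx":0.4,"ty":-3.6,"tz":7.8,"roll":4},{"fingers":1,"tx":0.8,"ty":-4.2,"tz":9.1,"roll":4.6},{"fingers":1,"tx":1.2,"ty":-4.8,"tz":10.4,"roll":5}]' 60
python3 -c "
from h import *
rel([.6605,.041,.1],22)"
```

```text
time: 1.1
tool_pos: [0.4984, 0.1898, 0.203]
tool_rot: [-2.542, 1.57, 2.558]
contact_force: [1.5, -0.1, 0.5]
opening: 0.0921
t=1.10 now [0.4984 0.1898 0.203 ] jaw yaw deg 22.2 tilt [-3.e-04  2.e-04 -1.e+00] open 0.0921 F [ 1.5 -0.1  0.5]
 shift tx,ty,tz: [2.574 2.347 4.977]
 roll units: 0.019893043069953813 (turn of yaw -0.19893043069953814 ) or other way -17.980106956930047 q6 -0.16751247063679175
```

```bash
python3 -m crank '[{"fingers":0.5,"tx":0.4,"ty":0.5,"tz":1,"roll":0},{"fingers":0.5,"tx":0.8,"ty":1,"tz":2,"roll":0},{"fingers":0.2,"tx":1.3,"ty":1.5,"tz":3.1,"roll":0},{"fingers":0,"tx":1.8,"ty":2,"tz":4.2,"roll":0},{"fingers":0,"tx":2.2,"ty":2.35,"tz":4.98,"roll":0},{"fingers":0,"tx":2.57,"ty":2.35,"tz":4.98,"roll":0},{"fingers":0,"tx":2.57,"ty":2.35,"tz":4.98,"roll":0},{"fingers":0,"tx":2.57,"ty":2.35,"tz":4.98,"roll":0}]' 60
python3 - <<'E'
from h import *
rel([.6605,.041,.031],22); snap("b")
t=cv2.imread("pics/b_top.png")[140:230,300:430]; s=cv2.imread("pics/b_side.png")[190:330,340:480]
cv2.imwrite("pics/b.png",np.hstack([cv2.resize(t,(540,374),interpolation=2),cv2.resize(s,(374,374),interpolation=2)])[:, :]); 
i=cv2.imread("pics/b.png"); cv2.imwrite("pics/b.png",cv2.resize(i,(800,328)))
E
```

```text
time: 2.1
tool_pos: [0.6597, 0.044, 0.1015]
tool_rot: [2.053, 1.57, 0.874]
contact_force: [-0.1, -0.3, 0.3]
opening: 0.0462
t=2.10 now [0.6597 0.044  0.1015] jaw yaw deg 22.4 tilt [ 2.e-04  3.e-04 -1.e+00] open 0.0462 F [-0.1 -0.3  0.3]
 shift tx,ty,tz: [ 1.763 -0.009  0.077]
 roll units: 0.043067588712193614 (turn of yaw -0.43067588712193616 ) or other way -17.956932411287806 q6 -0.44101021306545124
```

View pics/b.png

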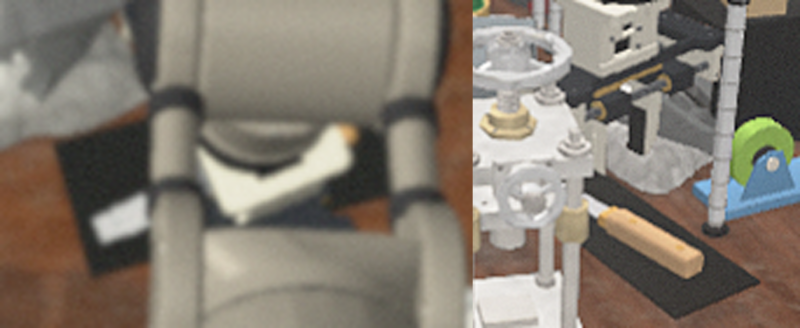

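The right half shows the hand above the collar end of the knife, and it clears the pole at (730,120). I'll descend and grip.

```bash
python3 -m crank '[{"fingers":0,"tx":0.5,"ty":0,"tz":0.07,"roll":0},{"fingers":0,"tx":1,"ty":0,"tz":0.07,"roll":0},{"fingers":0,"tx":1.5,"ty":0,"tz":0.07,"roll":0},{"fingers":0,"tx":1.75,"ty":0,"tz":0.07,"roll":0},{"fingers":0,"tx":1.75,"ty":0,"tz":0.07,"roll":0},{"fingers":-1,"tx":1.75,"ty":0,"tz":0.07,"roll":0},{"fingers":-1,"tx":1.75,"ty":0,"tz":0.07,"roll":0},{"fingers":-1,"tx":1.75,"ty":0,"tz":0.07,"roll":0}]' 60
python3 -m crank '[{"fingers":-1,"tx":0,"ty":0,"tz":0,"roll":0},{"fingers":-1,"tx":-0.1,"ty":0,"tz":0,"roll":0},{"fingers":-1,"tx":-0.4,"ty":0,"tz":0,"roll":0},{"fingers":-1,"tx":-0.8,"ty":0,"tz":0,"roll":0},{"fingers":-1,"tx":-1.2,"ty":0,"tz":0,"roll":0},{"fingers":-1,"tx":-1.6,"ty":0,"tz":0,"roll":0},{"fingers":-1,"tx":-2,"ty":0,"tz":0,"roll":0},{"fingers":-1,"tx":-2,"ty":0,"tz":0,"roll":0}]' 60
python3 - <<'E'
from h import *
v=np.array([.426,.905]); n=np.array([.545,.294]); g=n-v*(.089+.04)
print(g); rel([*g,.1],154.8)
E
```

```text
time: 3.2
tool_pos: [0.6613, 0.0403, 0.0313]
tool_rot: [1.265, 1.57, 0.084]
contact_force: [0.1, 0.7, 1.5]
opening: 0.0233
time: 4.2
tool_pos: [0.662, 0.0403, 0.1129]
tool_rot: [1.157, 1.567, -0.024]
contact_force: [0.4, 0.4, -1.2]
opening: 0.0237
[0.490046 0.177255]
t=4.20 now [0.662  0.0403 0.1129] jaw yaw deg 22.4 tilt [ 3.4e-03 -1.0e-04 -1.0e+00] open 0.0237 F [ 0.4  0.4 -1.2]
 shift tx,ty,tz: [ 0.308 -2.674 -4.803]
 roll units: 4.756546214118715 (turn of yaw -47.56546214118715 ) or other way -13.243453785881286 q6 -0.44513068324590216
```

```bash
python3 -m crank '[{"fingers":-1,"tx":0,"ty":-0.35,"tz":-0.6,"roll":0.4},{"fingers":-1,"tx":0,"ty":-0.75,"tz":-1.4,"roll":1.2},{"fingers":-1,"tx":0,"ty":-1.25,"tz":-2.2,"roll":2},{"fingers":-1,"tx":0,"ty":-1.7,"tz":-3,"roll":2.8},{"fingers":-1,"tx":0,"ty":-2.1,"tz":-3.8,"roll":3.6},{"fingers":-1,"tx":0.1,"ty":-2.4,"tz":-4.4,"roll":4.4},{"fingers":-1,"tx":0.2,"ty":-2.67,"tz":-4.8,"roll":4.76},{"fingers":-1,"tx":0.3,"ty":-2.67,"tz":-4.8,"roll":4.76}]' 60
python3 - <<'E'
from h import *
snap("c"); rel([.490,.177,.072],154.8)
t=cv2.imread("pics/c_top.png")[180:300,190:350]; s=cv2.imread("pics/c_side.png")[180:300,250:410]
cv2.imwrite("pics/c.png",np.vstack([cv2.resize(t,(400*1,300),interpolation=2),cv2.resize(s,(400,300),interpolation=2)]))
E
```

```text
time: 5.2
tool_pos: [0.4882, 0.1778, 0.0985]
tool_rot: [-0.999, 1.57, -3.008]
contact_force: [0.8, 0.3, -1.5]
opening: 0.0235
t=5.30 now [0.4896 0.1769 0.0984] jaw yaw deg -25.1 tilt [-3.e-04 -2.e-04 -1.e+00] open 0.0232 F [ 1.1  0.1 -1. ]
 shift tx,ty,tz: [ 0.661  0.009 -0.006]
 roll units: 0.005674808084436941 (turn of yaw -0.05674808084436941 ) or other way -17.994325191915564 q6 0.63857943702638
```

View pics/c.png

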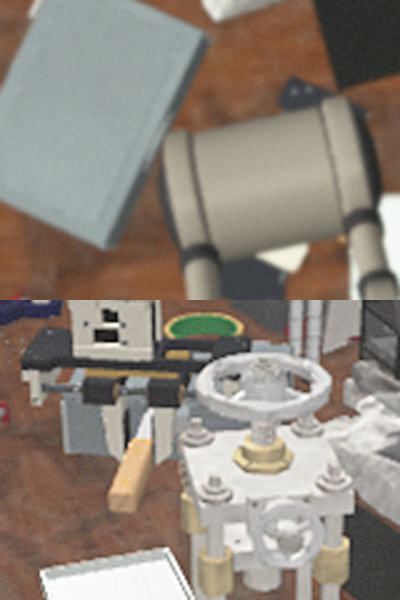

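The side half (lower) shows the knife level in the hand: blade end hidden by the finger near (155,408), handle end at (120,505). I'll check its position and pitch against expectation.

```bash
python3 - <<'E'
from h import *
d=np.load("pics/c_side.npz"); W=d["W"]; im=d["im"].astype(int)
v=np.array([.426,.905]); n=np.array([-.905,.426]); T=np.array([.4896,.1769])
def show(nm,m):
    q=W[m]; q=q[~np.isnan(q[:,0])]; a=(q[:,:2]-T)@v; b=(q[:,:2]-T)@n
    k=(a<.12)&(a>-.12)&(abs(b)<.04); a,b,z=a[k],b[k],q[k,2]
    print(nm,len(a))
    for lo in np.arange(-.11,.11,.015):
        s=(a>=lo)&(a<lo+.015)
        if s.sum()>3: print("  x %.3f n%d lateral %.4f (%.4f..%.4f) z %.4f top %.4f"%(lo+.007,s.sum(),np.median(b[s]),b[s].min(),b[s].max(),np.median(z[s]),z[s].max()))
box=np.zeros(W.shape[:2],bool); box[215:270,290:322]=1
show("handle",box&(im[...,0]-im[...,2]>60)&(W[...,2]>.05)); show("blade",box&(im.min(-1)>130)&(W[...,2]>.05))
E
```

```text
handle 285
  x -0.103 n8 lateral 0.0012 (-0.0092..0.0080) z 0.0847 top 0.0898
  x -0.088 n87 lateral -0.0017 (-0.0105..0.0103) z 0.0885 top 0.0938
  x -0.073 n39 lateral -0.0011 (-0.0105..0.0110) z 0.0920 top 0.0944
  x -0.058 n37 lateral -0.0021 (-0.0114..0.0106) z 0.0923 top 0.0941
  x -0.043 n35 lateral 0.0002 (-0.0100..0.0112) z 0.0921 top 0.0949
  x -0.028 n32 lateral -0.0014 (-0.0101..0.0100) z 0.0921 top 0.0945
  x -0.013 n33 lateral -0.0004 (-0.0101..0.0095) z 0.0925 top 0.0976
  x 0.002 n12 lateral -0.0002 (-0.0088..0.0095) z 0.0924 top 0.0942
blade 548
  x -0.088 n28 lateral -0.0005 (-0.0090..0.0083) z 0.0919 top 0.0938
  x -0.073 n28 lateral -0.0006 (-0.0085..0.0089) z 0.0921 top 0.0944
  x -0.058 n28 lateral 0.0004 (-0.0084..0.0088) z 0.0924 top 0.0941
  x -0.043 n31 lateral 0.0010 (-0.0082..0.0117) z 0.0922 top 0.1581
  x -0.028 n29 lateral 0.0014 (-0.0083..0.0125) z 0.0922 top 0.1580
  x -0.013 n320 lateral 0.0023 (-0.0297..0.0324) z 0.1074 top 0.1378
  x 0.002 n27 lateral -0.0130 (-0.0293..0.0284) z 0.1030 top 0.1312
  x 0.017 n11 lateral 0.0035 (-0.0265..0.0103) z 0.0884 top 0.0950
  x 0.032 n16 lateral 0.0046 (-0.0000..0.0107) z 0.0845 top 0.0863
  x 0.047 n14 lateral 0.0077 (0.0035..0.0124) z 0.0846 top 0.0858
  x 0.062 n9 lateral 0.0079 (0.0051..0.0107) z 0.0842 top 0.0859
  x 0.077 n7 lateral 0.0086 (0.0065..0.0131) z 0.0836 top 0.0847
```

```bash
python3 -m crank '[{"fingers":-1,"tx":0.35,"ty":0,"tz":0,"roll":0},{"fingers":-1,"tx":0.67,"ty":0,"tz":0,"roll":0},{"fingers":-1,"tx":0.67,"ty":0,"tz":-0.3,"roll":0},{"fingers":-1,"tx":0.67,"ty":0,"tz":-0.6,"roll":0},{"fingers":-1,"tx":0.67,"ty":0,"tz":-0.9,"roll":0},{"fingers":-1,"tx":0.67,"ty":0,"tz":-1.1,"roll":0},{"fingers":-1,"tx":0.67,"ty":0,"tz":-1.25,"roll":0},{"fingers":-1,"tx":0.67,"ty":0,"tz":-1.25,"roll":0}]' 60
python3 -c "
from h import *
v=np.array([.426,.905]);g=np.array([.545,.294])-v*(.088-.03)
rel([*g,.0715],154.8)"
```

```text
time: 6.3
tool_pos: [0.5107, 0.2228, 0.0722]
tool_rot: [2.43, 1.571, 0.42]
contact_force: [0.2, 0.1, -1.2]
opening: 0.0234
t=6.30 now [0.5107 0.2228 0.0722] jaw yaw deg -25.2 tilt [ 2.e-04  1.e-04 -1.e+00] open 0.0234 F [ 0.2  0.1 -1.2]
 shift tx,ty,tz: [ 0.017  0.018 -0.525]
 roll units: -0.00026607315953443696 (turn of yaw 0.0026607315953443697 ) or other way 17.999733926840467 q6 0.7137072431534581
```

No contact force yet, so the tip is at or inside the notch. I'll go in to full depth.

```bash
python3 -m crank '[{"fingers":-1,"tx":0.02,"ty":0,"tz":-0.1,"roll":0},{"fingers":-1,"tx":0.02,"ty":0,"tz":-0.25,"roll":0},{"fingers":-1,"tx":0.02,"ty":0,"tz":-0.4,"roll":0},{"fingers":-1,"tx":0.02,"ty":0,"tz":-0.5,"roll":0},{"fingers":-1,"tx":0.02,"ty":0,"tz":-0.5,"roll":0},{"fingers":-1,"tx":0.02,"ty":0,"tz":-0.5,"roll":0},{"fingers":-1,"tx":0.02,"ty":0,"tz":-0.5,"roll":0},{"fingers":-1,"tx":0.02,"ty":0,"tz":-0.5,"roll":0}]' 60
python3 - <<'E'
from h import *
snap("d"); rel([.520,.2415,.0715])
t=cv2.imread("pics/d_top.png")[180:300,190:350]; s=cv2.imread("pics/d_side.png")[180:300,250:410]
cv2.imwrite("pics/d.png",np.vstack([cv2.resize(t,(400*1,300),interpolation=2),cv2.resize(s,(400,300),interpolation=2)]))
E
```

```text
time: 7.3
tool_pos: [0.5191, 0.2404, 0.0713]
tool_rot: [-2.316, 1.571, 1.956]
contact_force: [0.1, 0.7, -1.0]
opening: 0.0235
t=7.40 now [0.5191 0.2405 0.0714] jaw yaw deg -25.2 tilt [ 0.e+00  1.e-04 -1.e+00] open 0.0236 F [ 0.1  0.5 -0.8]
 shift tx,ty,tz: [-0.004  0.009 -0.033]
```

View pics/d.png

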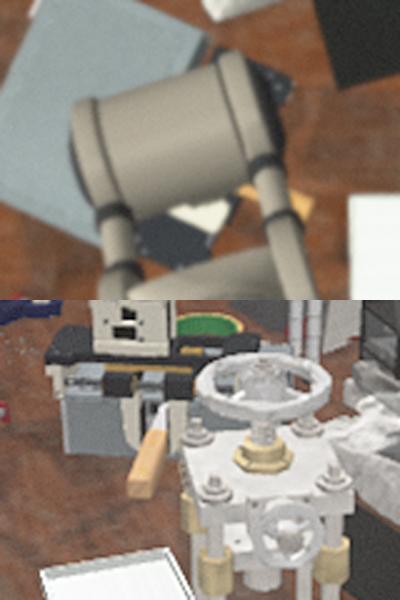

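There is no reaction force and the blade runs into the case front at (165,410), so it is in the notch. I'll lift.

```bash
python3 -m crank '[{"fingers":-1,"tx":-0.1,"ty":0,"tz":0,"roll":0},{"fingers":-1,"tx":-0.2,"ty":0,"tz":0,"roll":0},{"fingers":-1,"tx":-0.3,"ty":0,"tz":0,"roll":0},{"fingers":-1,"tx":-0.4,"ty":0,"tz":0,"roll":0},{"fingers":-1,"tx":-0.5,"ty":0,"tz":0,"roll":0},{"fingers":-1,"tx":-0.6,"ty":0,"tz":0,"roll":0},{"fingers":-1,"tx":-0.7,"ty":0,"tz":0,"roll":0},{"fingers":-1,"tx":-0.7,"ty":0,"tz":0,"roll":0}]' 60
cat >> h.py <<'E'
C=np.array([.577,.362]); V=np.array([.426,.905]); N=np.array([-.905,.426])
def lid(tag):
    """lid plane angle from the clouds, and knife handle pitch"""
    for n in("top","side"):
        d=np.load(f"pics/{tag}_{n}.npz"); W=d["W"]; im=d["im"].astype(int); q=W.reshape(-1,3)
        X=(W[...,:2]-C)@V; Y=(W[...,:2]-C)@N; Z=W[...,2]; g=abs(im[...,0]-im[...,2])<40
        m=(X>-.09)&(X<.2)&(abs(Y)<.1)&(Z>.066)&(Z<.24)&g
        th=np.degrees(np.arctan2(Z-.064,.075-X))[m]
        h,e=np.histogram(th,bins=np.arange(-5,121,3)); i=np.argsort(h)[::-1][:4]; print(n,"lid angle bins deg",[(int(e[j]),int(h[j])) for j in i])
    T=np.array(observe()["tool_pos"]); a=(W[...,:2]-T[:2])@V; b=(W[...,:2]-T[:2])@N
    m=(abs(b)<.012)&(a<-.015)&(a>-.09)&(im[...,0]-im[...,2]>60)&(abs(Z-T[2])<.06)
    if m.sum()>10:
        p=np.polyfit(a[m],Z[m],1); print("knife pitch(up at tip) deg %.1f  z at grip rel TCP %.4f n%d"%(np.degrees(np.arctan(p[0])),p[1]-T[2],m.sum()))
E
python3 - <<'E'
from h import *
snap("e"); rel([.520,.2415,.1]); lid("e")
E
```

```text
time: 8.4
tool_pos: [0.5191, 0.2405, 0.0997]
tool_rot: [2.336, 1.571, 0.325]
contact_force: [0.1, 1.0, -3.9]
opening: 0.0233
t=8.50 now [0.5191 0.2406 0.0994] jaw yaw deg -25.2 tilt [ 1.e-04  1.e-04 -1.e+00] open 0.0231 F [ 0.   0.2 -3.1]
 shift tx,ty,tz: [-0.014  0.011 -0.031]
top lid angle bins deg [(13, 1087), (10, 766), (16, 544), (19, 285)]
side lid angle bins deg [(10, 169), (16, 41), (13, 41), (19, 35)]
knife pitch(up at tip) deg 0.7  z at grip rel TCP -0.0053 n148
```

The lid is up about 11° with the blade level, which matches the geometry. I'll follow the lid's arc to about 45°. Past that I'll slide sideways toward -x, so the gripper body clears the rack at x≈0.684.

```bash
python3 -m crank '[{"fingers":-1,"tx":-0.25,"ty":0,"tz":-0.06,"roll":0},{"fingers":-1,"tx":-0.5,"ty":0,"tz":-0.15,"roll":0},{"fingers":-1,"tx":-0.75,"ty":0,"tz":-0.25,"roll":0},{"fingers":-1,"tx":-0.95,"ty":0,"tz":-0.35,"roll":0},{"fingers":-1,"tx":-1.2,"ty":0,"tz":-0.5,"roll":0},{"fingers":-1,"tx":-1.4,"ty":0,"tz":-0.65,"roll":0},{"fingers":-1,"tx":-1.58,"ty":0,"tz":-0.82,"roll":0},{"fingers":-1,"tx":-1.58,"ty":0,"tz":-0.82,"roll":0}]' 60
python3 - <<'E'
from h import *
snap("f"); rel([.520,.2415,.1]); lid("f")
E
```

```text
time: 9.5
tool_pos: [0.5339, 0.2713, 0.1634]
tool_rot: [2.639, 1.568, 0.628]
contact_force: [0.2, 0.4, -1.7]
opening: 0.0232
t=9.60 now [0.5336 0.2709 0.1628] jaw yaw deg -25.2 tilt [ 0.0016  0.0013 -1.    ] open 0.0234 F [ 0.2 -0.1 -1.3]
 shift tx,ty,tz: [1.568 0.005 0.812]
top lid angle bins deg [(46, 261), (49, 253), (52, 153), (55, 87)]
side lid angle bins deg [(43, 561), (46, 431), (49, 88), (52, 41)]
knife pitch(up at tip) deg 2.4  z at grip rel TCP -0.0045 n134
```

```bash
python3 -m crank '[{"fingers":-1,"tx":-0.12,"ty":-0.2,"tz":-0.15,"roll":0},{"fingers":-1,"tx":-0.24,"ty":-0.4,"tz":-0.3,"roll":0},{"fingers":-1,"tx":-0.36,"ty":-0.6,"tz":-0.45,"roll":0},{"fingers":-1,"tx":-0.47,"ty":-0.8,"tz":-0.63,"roll":0},{"fingers":-1,"tx":-0.58,"ty":-1,"tz":-0.88,"roll":0},{"fingers":-1,"tx":-0.68,"ty":-1.2,"tz":-1.12,"roll":0},{"fingers":-1,"tx":-0.77,"ty":-1.3,"tz":-1.36,"roll":0},{"fingers":-1,"tx":-0.77,"ty":-1.3,"tz":-1.36,"roll":0}]' 60
python3 - <<'E'
from h import *
snap("g"); rel([.520,.2415,.1]); lid("g")
E
```

```text
time: 10.6
tool_pos: [0.5094, 0.3431, 0.1938]
tool_rot: [3.009, 1.569, 0.999]
contact_force: [-0.0, 0.1, -1.5]
opening: 0.0234
t=10.70 now [0.5094 0.3422 0.1935] jaw yaw deg -25.2 tilt [ 6.0e-04  1.1e-03 -1.0e+00] open 0.0232 F [ 0.2  0.2 -0.4]
 shift tx,ty,tz: [2.334 1.312 2.168]
top lid angle bins deg [(76, 62), (73, 32), (46, 2), (79, 1)]
side lid angle bins deg [(76, 1027), (73, 756), (79, 343), (82, 184)]
knife pitch(up at tip) deg 2.1  z at grip rel TCP -0.0048 n123
```

```bash
python3 -m crank '[{"fingers":-1,"tx":-0.05,"ty":0,"tz":-0.25,"roll":0},{"fingers":-1,"tx":-0.1,"ty":0,"tz":-0.5,"roll":0},{"fingers":-1,"tx":-0.1,"ty":0,"tz":-0.75,"roll":0},{"fingers":-1,"tx":-0.1,"ty":0,"tz":-1,"roll":0},{"fingers":-1,"tx":-0.05,"ty":0,"tz":-1.2,"roll":0},{"fingers":-1,"tx":0,"ty":0,"tz":-1.4,"roll":0},{"fingers":-1,"tx":0,"ty":0,"tz":-1.4,"roll":0},{"fingers":-1,"tx":0,"ty":0,"tz":-1.4,"roll":0}]' 60
python3 - <<'E'
from h import *
snap("i"); rel([.520,.2415,.1]); lid("i")
E
```

```text
time: 11.7
tool_pos: [0.5332, 0.3925, 0.1932]
tool_rot: [-2.921, 1.57, 1.351]
contact_force: [0.0, -0.6, -0.6]
opening: 0.0232
t=11.80 now [0.5331 0.3923 0.1933] jaw yaw deg -25.2 tilt [ 2.e-04  4.e-04 -1.e+00] open 0.0235 F [ 0.3  0.3 -1.1]
 shift tx,ty,tz: [2.332 1.31  3.552]
top lid angle bins deg [(100, 457), (103, 241), (106, 77), (109, 35)]
side lid angle bins deg [(103, 1039), (100, 915), (106, 446), (109, 252)]
knife pitch(up at tip) deg 2.9  z at grip rel TCP -0.0045 n104
```

The lid is at about 101°, on its stop. I'll back the knife out and return toward the mat.

```bash
python3 -m crank '[{"fingers":-1,"tx":0,"ty":0,"tz":0.3,"roll":0},{"fingers":-1,"tx":0,"ty":0,"tz":1,"roll":0},{"fingers":-1,"tx":0,"ty":0,"tz":2,"roll":0},{"fingers":-1,"tx":0,"ty":0,"tz":3,"roll":0},{"fingers":-1,"tx":0,"ty":0.5,"tz":4,"roll":0},{"fingers":-1,"tx":0,"ty":1.2,"tz":4.8,"roll":0},{"fingers":-1,"tx":0,"ty":2,"tz":5.5,"roll":0},{"fingers":-1,"tx":0,"ty":2,"tz":5.5,"roll":0}]' 60
python3 -c "
from h import *
rel([.6605,.0405,.1],22.2)"
```

```text
time: 12.8
tool_pos: [0.5122, 0.1563, 0.1937]
tool_rot: [1.669, 1.57, -0.347]
contact_force: [0.2, 1.0, -0.9]
opening: 0.0234
t=12.80 now [0.5122 0.1563 0.1937] jaw yaw deg -25.5 tilt [ 9.e-04 -3.e-04 -1.e+00] open 0.0234 F [ 0.2  1.  -0.9]
 shift tx,ty,tz: [2.346 4.589 1.019]
 roll units: -4.7673908291340705 (turn of yaw 47.67390829134071 ) or other way 13.232609170865931 q6 0.5980802808386334
```

```bash
python3 -m crank '[{"fingers":-1,"tx":0.2,"ty":0.4,"tz":-0.3,"roll":-0.8},{"fingers":-1,"tx":0.4,"ty":1,"tz":-0.5,"roll":-1.7},{"fingers":-1,"tx":0.7,"ty":1.8,"tz":-0.4,"roll":-2.6},{"fingers":-1,"tx":1.1,"ty":2.6,"tz":-0.1,"roll":-3.5},{"fingers":-1,"tx":1.5,"ty":3.4,"tz":0.3,"roll":-4.3},{"fingers":-1,"tx":1.9,"ty":4.1,"tz":0.7,"roll":-4.77},{"fingers":-1,"tx":2.3,"ty":4.59,"tz":1.02,"roll":-4.77},{"fingers":-1,"tx":2.3,"ty":4.59,"tz":1.02,"roll":-4.77}]' 60
python3 -c "
from h import *
rel([.6605,.0405,.032],22.2)"
```

```text
time: 13.8
tool_pos: [0.6597, 0.043, 0.0995]
tool_rot: [-2.065, 1.568, 3.036]
contact_force: [-0.4, -0.5, -1.9]
opening: 0.0232
t=13.80 now [0.6597 0.043  0.0995] jaw yaw deg 22.3 tilt [-3.e-03  3.e-04 -1.e+00] open 0.0232 F [-0.4 -0.5 -1.9]
 shift tx,ty,tz: [ 1.688e+00 -1.000e-03  6.900e-02]
 roll units: 0.00715458884390058 (turn of yaw -0.0715458884390058 ) or other way -17.9928454111561 q6 -0.4395282903659211
```

```bash
python3 -m crank '[{"fingers":-1,"tx":0.5,"ty":0,"tz":0.07,"roll":0},{"fingers":-1,"tx":1,"ty":0,"tz":0.07,"roll":0},{"fingers":-1,"tx":1.4,"ty":0,"tz":0.07,"roll":0},{"fingers":-1,"tx":1.65,"ty":0,"tz":0.07,"roll":0},{"fingers":-1,"tx":1.68,"ty":0,"tz":0.07,"roll":0},{"fingers":-0.3,"tx":1.68,"ty":0,"tz":0.07,"roll":0},{"fingers":0,"tx":1.68,"ty":0,"tz":0.07,"roll":0},{"fingers":0,"tx":1.68,"ty":0,"tz":0.07,"roll":0}]' 60
python3 -m crank '[{"fingers":0,"tx":-0.5,"ty":0,"tz":0,"roll":0},{"fingers":0,"tx":-1.2,"ty":0,"tz":0,"roll":0},{"fingers":0,"tx":-2.2,"ty":0,"tz":0,"roll":0},{"fingers":0,"tx":-3.2,"ty":-1,"tz":-0.7,"roll":0},{"fingers":0,"tx":-4,"ty":-2.2,"tz":-1.4,"roll":0},{"fingers":0,"tx":-4,"ty":-3.6,"tz":-1.4,"roll":0},{"fingers":0,"tx":-4,"ty":-5,"tz":-1.4,"roll":0},{"fingers":0,"tx":-4,"ty":-6,"tz":-1.4,"roll":0}]'
python3 - <<'E'
from h import *
snap("j"); rel([.5,.2,.2]); lid("j")
t=cv2.imread("pics/j_top.png")[110:330,150:420]; cv2.imwrite("pics/j.png",cv2.resize(t,None,fx=2.9,fy=2.7,interpolation=2))
E
```

```text
time: 14.8
tool_pos: [0.6619, 0.0413, 0.0348]
tool_rot: [1.188, 1.57, 0.009]
contact_force: [-0.5, -0.2, -0.3]
opening: 0.0448
time: 15.8
tool_pos: [0.4164, 0.001, 0.1957]
tool_rot: [0.953, 1.568, -0.226]
contact_force: [1.1, -0.5, 0.5]
opening: 0.0461
t=15.90 now [0.4153 0.0008 0.1955] jaw yaw deg 22.4 tilt [ 1.e-04 -3.e-04 -1.e+00] open 0.0459 F [-0.4 -0.4  0.3]
 shift tx,ty,tz: [-0.114  3.855 -3.797]
top lid angle bins deg [(100, 1266), (103, 1113), (106, 307), (109, 173)]
side lid angle bins deg [(103, 1045), (100, 1004), (106, 323), (109, 112)]
```

View pics/j.png

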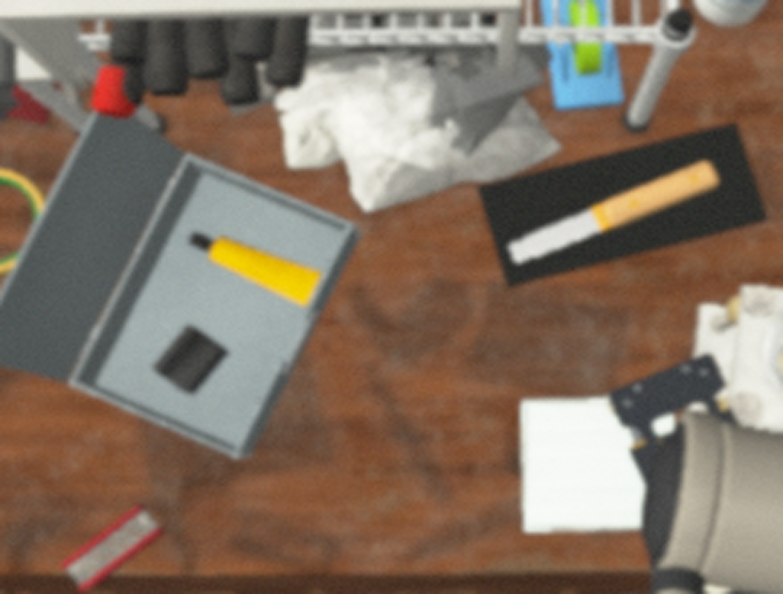

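The lid stands open and the knife lies on the mat at (615,212). The pad is in the near half at (191,359), and the tube is at (263,270).

```bash
python3 - <<'E'
from h import *
f=lambda L:[(150+x/2.9,110+y/2.7) for x,y in L]
print("manual",ray("top",f([(153,365),(187,325),(228,353),(193,393)]),.037)[:,:2].round(4).tolist())
d=np.load("pics/j_top.npz"); im=d["im"].astype(int); W=d["W"]
m=np.zeros(im.shape[:2],np.uint8); m[228:260,198:234]=1; m&=(im.max(-1)<75).astype(np.uint8)
n,l,st,ce=cv2.connectedComponentsWithStats(m); i=1+np.argmax(st[1:,4]); ys,xs=np.nonzero(l==i)
p=ray("top",np.c_[xs,ys],.037)[:,:2]; r=cv2.minAreaRect(p.astype(np.float32)); print(len(xs),r,cv2.boxPoints(r).tolist())
print("z",np.nanmedian(W[l==i][:,2]),"xy depth",np.nanmedian(W[l==i][:,:2],0))
c=np.array(r[0]); print("pad in case frame",(c-C)@V,(c-C)@N)
rel([*c,.15])
E
```

```text
manual [[0.5279, 0.4175], [0.5627, 0.3897], [0.5377, 0.3559], [0.5031, 0.3844]]
252 ((0.5329494476318359, 0.38661646842956543), (0.03497074916958809, 0.043768055737018585), 52.93266677856445) [[0.5049481987953186, 0.3858550488948822], [0.5398719906806946, 0.35947373509407043], [0.5609506964683533, 0.38737788796424866], [0.5260269045829773, 0.4137592017650604]]
z 0.034980493300740934 xy depth [0.53482653 0.38666034]
pad in case frame 0.0035123686199188533 0.05035236544418332
t=15.90 now [0.4153 0.0008 0.1955] jaw yaw deg 22.4 tilt [ 1.e-04 -3.e-04 -1.e+00] open 0.0459 F [-0.4 -0.4  0.3]
 shift tx,ty,tz: [ 1.135  6.393 -7.798]
```

```bash
python3 -m crank '[{"fingers":0.43,"tx":0,"ty":0.8,"tz":-0.9,"roll":0.8},{"fingers":0.43,"tx":0,"ty":1.6,"tz":-1.9,"roll":1.6},{"fingers":0.43,"tx":0,"ty":2.4,"tz":-2.9,"roll":2.5},{"fingers":0.43,"tx":0,"ty":3.2,"tz":-3.9,"roll":3.4},{"fingers":0.43,"tx":0,"ty":4,"tz":-4.9,"roll":4.3},{"fingers":0.43,"tx":0,"ty":4.8,"tz":-5.9,"roll":5.2},{"fingers":0.43,"tx":0.3,"ty":5.6,"tz":-6.9,"roll":5.9},{"fingers":0.43,"tx":0.6,"ty":6.4,"tz":-7.8,"roll":5.94}]' 30
python3 -c "
from h import *
rel([.535,.3855,.10],143)"
```

```text
time: 16.9
tool_pos: [0.5365, 0.3904, 0.1712]
tool_rot: [2.805, 1.568, 0.589]
contact_force: [0.5, -0.4, -0.5]
opening: 0.0658
t=16.90 now [0.5365 0.3904 0.1712] jaw yaw deg -37.0 tilt [ 0.0024  0.0016 -1.    ] open 0.0658 F [ 0.5 -0.4 -0.5]
 shift tx,ty,tz: [1.78  0.042 0.125]
 roll units: 0.0010309112938112462 (turn of yaw -0.010309112938112461 ) or other way -17.99896908870619 q6 1.159073944385357
```

```bash
python3 -m crank '[{"fingers":0.43,"tx":0.7,"ty":0.05,"tz":0,"roll":0},{"fingers":0.43,"tx":1.4,"ty":0.05,"tz":0,"roll":0},{"fingers":0.43,"tx":2,"ty":0.05,"tz":0,"roll":0},{"fingers":0.43,"tx":2,"ty":0.05,"tz":0,"roll":0},{"fingers":0.43,"tx":2,"ty":0.05,"tz":0,"roll":0},{"fingers":0.43,"tx":2,"ty":0.05,"tz":0,"roll":0},{"fingers":0.43,"tx":2,"ty":0.05,"tz":0,"roll":0},{"fingers":0.43,"tx":2,"ty":0.05,"tz":0,"roll":0}]' 30
python3 -c "
from h import *
rel([.535,.3855,.038],143)"
```

```text
time: 17.9
tool_pos: [0.5374, 0.3864, 0.0907]
tool_rot: [2.807, 1.57, 0.591]
contact_force: [0.3, 0.2, -1.1]
opening: 0.0659
t=17.90 now [0.5374 0.3864 0.0907] jaw yaw deg -36.9 tilt [ 7.e-04  5.e-04 -1.e+00] open 0.0659 F [ 0.3  0.2 -1.1]
 shift tx,ty,tz: [ 1.317 -0.035  0.056]
 roll units: 0.005744585834025645 (turn of yaw -0.05744585834025645 ) or other way -17.994255414165973 q6 1.1524129116807114
```

```bash
python3 -m crank '[{"fingers":0.43,"tx":0.4,"ty":-0.04,"tz":0.05,"roll":0},{"fingers":0.43,"tx":0.8,"ty":-0.04,"tz":0.05,"roll":0},{"fingers":0.43,"tx":1.1,"ty":-0.04,"tz":0.05,"roll":0},{"fingers":0.43,"tx":1.3,"ty":-0.04,"tz":0.05,"roll":0},{"fingers":-0.4,"tx":1.3,"ty":-0.04,"tz":0.05,"roll":0},{"fingers":-0.4,"tx":1.3,"ty":-0.04,"tz":0.05,"roll":0},{"fingers":-0.4,"tx":1.3,"ty":-0.04,"tz":0.05,"roll":0},{"fingers":-0.4,"tx":1.3,"ty":-0.04,"tz":0.05,"roll":0}]' 20
python3 -c "
from h import *
rel([.535,.3855,.038],143)"
```

```text
time: 18.9
tool_pos: [0.5349, 0.3858, 0.0385]
tool_rot: [2.77, 1.57, 0.555]
contact_force: [-0.5, 0.0, 1.4]
opening: 0.0498
t=18.90 now [0.5349 0.3858 0.0385] jaw yaw deg -36.9 tilt [ 6.e-04  4.e-04 -1.e+00] open 0.0498 F [-0.5  0.   1.4]
 shift tx,ty,tz: [0.013 0.006 0.005]
 roll units: 0.006711714560072524 (turn of yaw -0.06711714560072524 ) or other way -17.993288285439927 q6 1.1533091740099177
```

```bash
python3 -m crank '[{"fingers":-0.4,"tx":-0.3,"ty":0,"tz":0,"roll":0},{"fingers":-0.4,"tx":-0.8,"ty":0,"tz":0,"roll":0},{"fingers":-0.4,"tx":-1.4,"ty":0,"tz":0,"roll":0},{"fingers":-0.4,"tx":-2,"ty":0,"tz":0,"roll":0},{"fingers":-0.4,"tx":-2.6,"ty":0,"tz":0,"roll":0},{"fingers":-0.4,"tx":-3,"ty":0,"tz":0,"roll":0},{"fingers":-0.4,"tx":-3.2,"ty":0,"tz":0,"roll":0},{"fingers":-0.4,"tx":-3.2,"ty":0,"tz":0,"roll":0}]' 20
python3 -c "
from h import *
rel([.437,.057,.1],0)"
```

```text
time: 19.9
tool_pos: [0.5348, 0.3857, 0.1664]
tool_rot: [2.751, 1.57, 0.536]
contact_force: [-0.7, -0.4, -1.0]
opening: 0.0499
t=19.90 now [0.5348 0.3857 0.1664] jaw yaw deg -36.9 tilt [ 4.e-04  3.e-04 -1.e+00] open 0.0499 F [-0.7 -0.4 -1. ]
 shift tx,ty,tz: [1.657 2.984 8.039]
 roll units: -3.6934038867399095 (turn of yaw 36.934038867399096 ) or other way 14.30659611326009 q6 1.1533391444460679
```

```bash
python3 -m crank '[{"fingers":-0.4,"tx":0,"ty":0.3,"tz":0.9,"roll":-0.3},{"fingers":-0.4,"tx":0,"ty":0.7,"tz":2,"roll":-0.8},{"fingers":-0.4,"tx":0,"ty":1.2,"tz":3.2,"roll":-1.4},{"fingers":-0.4,"tx":0,"ty":1.6,"tz":4.4,"roll":-2},{"fingers":-0.4,"tx":0.3,"ty":2,"tz":5.6,"roll":-2.7},{"fingers":-0.4,"tx":0.8,"ty":2.5,"tz":6.8,"roll":-3.3},{"fingers":-0.4,"tx":1.3,"ty":2.98,"tz":8.04,"roll":-3.7},{"fingers":-0.4,"tx":1.65,"ty":2.98,"tz":8.04,"roll":-3.7}]' 20
python3 - <<'E'
from h import *
snap("k"); rel([.437,.057,.0375],0)
s=cv2.imread("pics/k_side.png")[200:340,220:400]; cv2.imwrite("pics/k.png",cv2.resize(s,None,fx=3,fy=3,interpolation=2))
E
```

```text
time: 20.9
tool_pos: [0.435, 0.0543, 0.0988]
tool_rot: [-1.508, 1.568, -3.081]
contact_force: [0.4, 0.8, -0.6]
opening: 0.0498
t=21.00 now [0.4353 0.0562 0.0985] jaw yaw deg -0.1 tilt [-4.2e-03  3.0e-04 -1.0e+00] open 0.0499 F [ 0.7 -0.5 -0.6]
 shift tx,ty,tz: [ 1.525  0.048 -0.019]
 roll units: -0.0061255251349500855 (turn of yaw 0.061255251349500855 ) or other way 17.99387447486505 q6 -0.04562636499501934
```

View pics/k.png

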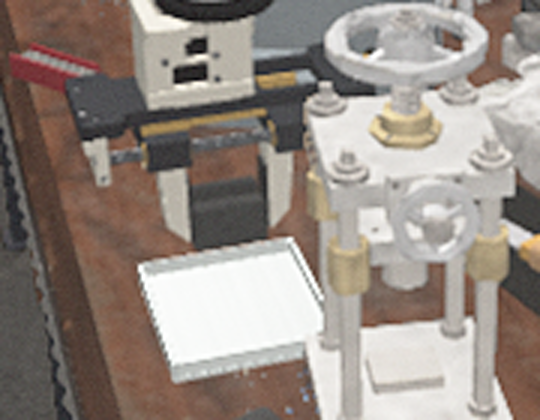

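The pad sits upright between the fingers at (230,210). I'll lower and release it.

```bash
python3 -m crank '[{"fingers":-0.4,"tx":0.5,"ty":0.04,"tz":0,"roll":0},{"fingers":-0.4,"tx":1,"ty":0.04,"tz":0,"roll":0},{"fingers":-0.4,"tx":1.35,"ty":0.04,"tz":0,"roll":0},{"fingers":-0.4,"tx":1.5,"ty":0.04,"tz":0,"roll":0},{"fingers":-0.4,"tx":1.53,"ty":0.04,"tz":0,"roll":0},{"fingers":-0.4,"tx":1.53,"ty":0.04,"tz":0,"roll":0},{"fingers":0.28,"tx":1.53,"ty":0.04,"tz":0,"roll":0},{"fingers":0.28,"tx":1.53,"ty":0.04,"tz":0,"roll":0}]' 20
python3 -m crank '[{"fingers":0.28,"tx":0,"ty":0,"tz":0,"roll":0},{"fingers":0.28,"tx":-0.5,"ty":0,"tz":0,"roll":0},{"fingers":0.28,"tx":-1,"ty":0,"tz":0,"roll":0},{"fingers":0.28,"tx":-2,"ty":0,"tz":0,"roll":0},{"fingers":0.28,"tx":-3,"ty":0,"tz":-1,"roll":0},{"fingers":0.28,"tx":-4,"ty":-0.5,"tz":-2.5,"roll":0},{"fingers":0.28,"tx":-4,"ty":-0.5,"tz":-4,"roll":0},{"fingers":0.28,"tx":-4,"ty":-0.5,"tz":-5,"roll":0}]' 20
python3 - <<'E'
from h import *
snap("l"); lid("l"); rel([.437,.057,.0375])
t=cv2.imread("pics/l_top.png")[130:330,150:420]; s=cv2.imread("pics/l_side.png")[180:330,220:470]
cv2.imwrite("pics/l.png",np.vstack([cv2.resize(t,(540,300),interpolation=2),cv2.resize(s,(540,300),interpolation=2)]))
d=np.load("pics/l_top.npz"); W=d["W"]; im=d["im"].astype(int)
m=(abs(W[...,0]-.437)<.05)&(abs(W[...,1]-.055)<.05)&(im.max(-1)<90); print("pad",m.sum(),np.nanmedian(W[m],0),"z sd",W[m][:,2].std())
E
```

```text
time: 22.0
tool_pos: [0.4386, 0.057, 0.0393]
tool_rot: [1.606, 1.57, 0.036]
contact_force: [-0.3, -0.7, 0.1]
opening: 0.059
time: 23.0
tool_pos: [0.4179, 0.2592, 0.2001]
tool_rot: [2.023, 1.568, 0.454]
contact_force: [1.5, -1.0, -0.1]
opening: 0.0585
top lid angle bins deg [(100, 1234), (103, 1142), (106, 315), (109, 155)]
side lid angle bins deg [(103, 1254), (100, 1043), (106, 527), (109, 236)]
t=23.10 now [0.4177 0.2608 0.1993] jaw yaw deg 0.3 tilt [ 0.0013  0.0018 -1.    ] open 0.0585 F [ 1.1 -0.9  0.3]
 shift tx,ty,tz: [4.036 0.45  5.106]
pad 235 [0.43818632 0.06162573 0.03278632] z sd 0.0047716309665803746
```

View pics/l.png

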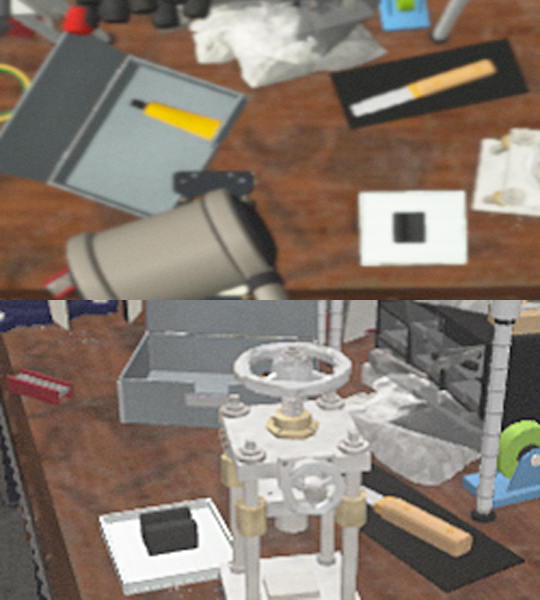

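Everything is in place: the pad is upright in the tray at (410,227), the knife is flat on the mat, the lid is open, the tube is in the case and the hand is clear.

```bash
python3 -c "
from cell import *
print(hand_in())"
```

```text
the job is handed in; nothing more can be done
None
```

The job is done and handed in at about 23 s of the 67 s allowed. `hand_in()` gives no verdict.

I levered the lid up with the knife blade through the notch and followed it round with the blade tip until it reached its stop. The hand stayed clear of the lid. I then laid the knife back on the mat, lifted the pad out and stood it in the tray.

**Last checks, from the final pictures and depth readings:**
- **Lid:** open at about 101° (1.76 rad) in both cameras, past the 1.45 rad needed. It still read about 45° while resting on the blade, well past the 0.35 rad step.
- **Knife:** handle flat on the mat, close to where it started.
- **Pad:** upright, within about 5 mm of the tray's centre. Its top surface read about 33 mm high, where 35 mm is expected on the tray floor.
- **Tube:** still in the case.
- **Bystanders:** the hex keys look unmoved. The tape measure was outside the final crops, so I did not check it again, but the arm stayed at least about 0.1 m away from it.
- **Robot:** the hand is clear of everything at z = 0.20 m, and the force readings are at noise level.

No check failed. Readings between cameras and against the known sizes agreed to within a few millimetres.

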